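# Switch on the cup washer with its key

## Robot

A 6-joint arm with a two-finger parallel gripper is mounted at the origin on the work surface. World frame = base frame: x ahead of the robot, y to its left, z up, the work surface at z = 0. Lengths are in mm, angles in rad, forces in N, time in s.
With the tool pointing down it reaches from about 350 to 775 mm from the base axis. Payload 7.3 kg.
Tool frame: the origin (TCP) lies at the very end of the fingers, on their centre line; the grasp point (between the pads) lies 19 mm behind it; z points along the fingers, y is the line along which they close (so a half turn about z gives the same grasp; the last joint's range is limited). The gripper opens to 92 mm and grips with 3 to 60 N. Pads are 19 mm wide; open, the fingers measure 130 mm over their backs; the gripper's body (75 mm by 190 mm) begins 47 mm behind the grasp point.
Start: joints at [1.102, 0.342, 1.524, -0, 1.275, -0.146], TCP at [166.528, 497.909, 226.741] pointing down, gripper open.
Joint ranges: [-2.53, 2.53], [-0.77, 2.02], [0.04, 2.7], [-1, 4.14], [0.28, 2.66], [-3.11, 3.11]. Speed limits (rad/s): [2.57, 2.57, 3.14, 3.14, 3.14, 3.14].

## Interface

Orientations are given as [roll, pitch, yaw] about the fixed x, y, z axes, in that order (R = Rz(yaw) Ry(pitch) Rx(roll)).
In Python, from plant import * gives the robot as it stands.
- The arm moves only by the tool arm_command, never from a script. Its arguments are lists of equal length, an entry for each row: "gripper": the finger opening in mm, from 0 to 91.8; "dp": the shift along the tool's x, y, z in units of 25 mm (1.0 is 25 mm), a list of three; "twist": the turn about the tool's z in units of 5 degrees (1.0 is 5 degrees). A call has exactly 5 rows; each row shifts and turns the commanded pose from where the row before left it, along the tool's axes as they then stand; what a row does not reach is not made up. A row lasts 1/8 s, in which the tool goes at most 62.5 mm and 10.7 degrees, less where a joint would pass 70% of its speed; a pose out of reach is approached as far as the arm can. A call is refused whole if a number of a shift passes 1 or a number of a turn 1, either way. A call with a gripper value outside its range is refused whole. The fingers move at their own pace and stop on an object; the grip force is fixed at half the most. Time passes only in rows, so rows that do not move let the fingers close, or fill a call up. It gives the time, the measured TCP pose, the force, the opening and the grip force at its end, in the units of the state.
- get_obs(): the state, without advancing time (a new reading comes with each control period).
- capture(name): name is "side" or "top"; returns the picture (480x640x3 uint8, red, green, blue); there is no depth.
- get_calibration(name): a dict with "mtx" (3x3 intrinsics, pixels), "position" and "attitude" of the camera in the world. Camera axes: x right, y down, z forward; pixel columns grow to the right and rows downward; lengths in mm; the calibration is good to about 2 mm. A picture is of the moment at which its call begins. get_calibration takes no time and is no camera call.
- close_job(): hands the job in; it is judged then, once.
The state is a dict: "time": time; "joint_positions": joint angles; "dq": joint speeds; "tau": joint torques, N m; "tool_pos": TCP position; "tcp_rot": TCP orientation; "contact_force": force on the tool from outside, world axes, zero at the start; "moment": the same for the moment, N m; "grip_width": finger opening in mm; "finger_force": force on a finger pad.
Only numpy, scipy, OpenCV 4.12 (cv2) and the standard library are available. Lean on these libraries where they do the work, as an engineer would, in place of code of your own. Each camera call takes 0.05 s, during which the arm holds its last target. There are 200 camera calls.

## Task

Switch on the cup washer: slide the red lid in the row of key boxes fully open (away from the robot), take the orange key out, put it fully home in the key switch on the grey console and only then turn it clockwise from above all the way to the stop at the green dot. Leave the key in the switch and let go of it; keep the tan and white lids shut, do not press the red stop button, and do not disturb the cups.

Things in the scene. Friction and masses are not known exactly. Their poses are not given: they have to be found in the camera images.
- red_box: Fixed open-topped grey box under the red lid, red patch on its front: 140 (x) x 95 (y) x 78 mm high, walls and floor 5 mm. Origin: centre of its underside, 6 mm above the table; x points away from the robot along the lid's travel, z up. The three boxes stand in a row, 100 mm apart along y, in any order. It holds the key.
- red_lid (a joint): Sliding lid of the red box: 0 shut, 0.125 m fully open (end stop), it slides along the box's +x (backwards, out beyond the rear wall), about 1.5 N of friction, and stays where left. Plate 140 x 95 x 5 mm, top face 83.5 mm above the box origin. It is moved by pushing its tab.
- red_tab (a point): Centre of the front face (the one facing box -x) of the red lid's upright tab: 8 mm thick, 50 mm wide across y, its middle 11 mm above the lid's plate and 11 mm below the tab's top. Moves with the lid; axes as the box's.
- tan_box: Fixed open-topped grey box under the tan lid, tan patch on its front: 140 (x) x 95 (y) x 78 mm high, walls and floor 5 mm. Origin: centre of its underside, 6 mm above the table; x points away from the robot along the lid's travel, z up. The three boxes stand in a row, 100 mm apart along y, in any order. To be left shut.
- tan_lid (a joint): Sliding lid of the tan box: 0 shut, 0.125 m fully open (end stop), it slides along the box's +x (backwards, out beyond the rear wall), about 1.5 N of friction, and stays where left. Plate 140 x 95 x 5 mm, top face 83.5 mm above the box origin. It is moved by pushing its tab.
- tan_tab (a point): Centre of the front face (the one facing box -x) of the tan lid's upright tab: 8 mm thick, 50 mm wide across y, its middle 11 mm above the lid's plate and 11 mm below the tab's top. Moves with the lid; axes as the box's.
- white_box: Fixed open-topped grey box under the white lid, white patch on its front: 140 (x) x 95 (y) x 78 mm high, walls and floor 5 mm. Origin: centre of its underside, 6 mm above the table; x points away from the robot along the lid's travel, z up. The three boxes stand in a row, 100 mm apart along y, in any order. To be left shut.
- white_lid (a joint): Sliding lid of the white box: 0 shut, 0.125 m fully open (end stop), it slides along the box's +x (backwards, out beyond the rear wall), about 1.5 N of friction, and stays where left. Plate 140 x 95 x 5 mm, top face 83.5 mm above the box origin. It is moved by pushing its tab.
- white_tab (a point): Centre of the front face (the one facing box -x) of the white lid's upright tab: 8 mm thick, 50 mm wide across y, its middle 11 mm above the lid's plate and 11 mm below the tab's top. Moves with the lid; axes as the box's.
- key_grip (a point): Centre of the key's bow, an upright orange slab 30 mm wide (key x) x 10 thick (key y) x 44 tall (key z, up). Below it a steel blade 12 (x) x 6 (y) mm, 22 mm long, end tapered over 3 mm. The slab's underside, 22 mm below this point, is the shoulder; the blade ends 44 mm below this point. Same after a half turn about z. About 40 g.
- holder (a point): Where the key stands at the start: top middle of the black holder block in the red box, 29 mm above the box origin; block 22 (box x) x 36 (box y) mm. The key's blade hangs loosely in its slot, the shoulder on its top, bow width along box y; the bow's top is 5 mm below the box rim.
- keyhole (a point): Middle of the keyhole, in the top of the key switch's brass cylinder (40 mm diameter), 68 mm above the table; turns with it. z up; x along the slot, towards a black pointer line. Slot 13.5 (x) x 7.5 (y) mm, 25 mm deep: the key goes in pointing down, with its bow width along the slot, until its shoulder rests on the brass (bow centre then 22 mm above this point).
- barrel (a joint): Angle of the key switch cylinder, rad: 0 off (white dot), 1.4 on (green dot, end stop); starts between 0 and 0.35; grows clockwise seen from above. About 0.05 N m of friction; it stays where left. A fixed black guard ring (56 mm diameter, 1 mm lower) surrounds it: only the key turns it, with about 0.1 rad of play.
- console: Grey control console fixed on the table, 150 (x) x 200 (y) x 40 mm high, origin at the centre of its underside. The key switch axis stands 40 mm along its +y; the red stop button at 65 mm along its -y.
- stop (a joint): Red stop button on the console, 26 mm diameter, top 62 mm above the table: 0 is out, 0.006 m pressed. Not to be pressed.
- tan_cup_mid (a point): Tan cup with a black band: reusable cup standing upside down on the table, 83 mm diameter at the table, 110 mm tall; this point is on its axis, half-way up. Bystander.
- white_cup_mid (a point): White cup with a red band, beside the console: reusable cup standing upside down on the table, 83 mm diameter at the table, 110 mm tall; this point is on its axis, half-way up. Bystander.
- back_cup_mid (a point): White cup with a red band, beyond the console: reusable cup standing upside down on the table, 83 mm diameter at the table, 110 mm tall; this point is on its axis, half-way up. Bystander.
Not all that is in view belongs to the job. Leave any blue look-alike of the console alone.

How it is judged:
By the outcome, as a careful person would: the job done as asked, in the order asked, and still so for the second after the job is handed in, with the robot touching nothing.
It also fails if it takes over 51 s, if anything falls off the work surface, if the arm or the gripper's body presses on something with over 40 N, if the wrist force passes 120 N, or if a joint passes its speed limit or range.

## Working session

There is one attempt and no reset: what is moved stays moved. The work goes in short steps, Python scripts to look and compute and a tool call to move; the robot and the scene stay as the last step left them, time stands still between calls to the robot, and variables do not carry over. Pictures are saved under pics/ and viewed, at most 10 in all, crops included, and the job is handed in when it is done.

Besides the shell and the picture viewer there is one more tool, called as name([rows], argument=value, ...), one row to a line, values as JSON. arm_command: Moves the arm, as the interface text tells. Its arguments: {"type":"object","properties":{"gripper":{"type":"array"},"dp":{"type":"array"},"twist":{"type":"array"}},"required":["gripper","dp","twist"]}

```bash
mkdir -p pics; ls
python3 - <<'E'
from plant import *
import cv2
for n in("side","top"):
    im=capture(n); cv2.imwrite(f"pics/{n}0.png",im[:,:,::-1]); c=get_calibration(n); print(n,c)
print(get_obs())
E
```

```text
pics
side {'mtx': array([[435.59783821,   0.        , 313.48498969],
       [  0.        , 435.59783821, 230.70322175],
       [  0.        ,   0.        ,   1.        ]]), 'position': array([  38.78955652, -743.27757066,  545.3206731 ]), 'attitude': array([-2.07251152, -0.01489323, -0.66268035])}
top {'mtx': array([[510.39353457,   0.        , 313.81117686],
       [  0.        , 510.39353457, 243.98435212],
       [  0.        ,   0.        ,   1.        ]]), 'position': array([ 333.93471736,  -92.25192315, 1138.06482573]), 'attitude': array([-2.93752021e+00,  2.23385519e-03, -1.67060571e+00])}
{'time': 0.1, 'joint_positions': array([ 1.10203998e+00,  3.42632335e-01,  1.52491500e+00, -2.01761510e-05,
        1.27541607e+00, -1.46030736e-01]), 'dq': array([ 0.00041028, -0.00180624, -0.00095536,  0.00013054,  0.00044244,
        0.00019128]), 'tau': array([ 2.01902323e-03, -4.32001591e+01, -2.44696337e+01,  7.19021377e-02,
        5.25810686e-02,  9.63775278e-06]), 'tool_pos': array([166.33789104, 497.56617257, 226.12748309]), 'tcp_rot': array([-3.14023368e+00, -1.80372168e-04,  2.81887280e+00]), 'contact_force': array([0.45240211, 0.3465015 , 0.2450271 ]), 'moment': array([ 0.02914276, -0.01263065,  0.042689  ]), 'finger_force': 0.0, 'grip_width': 91.65585866456011}
```

View pics/top0.png

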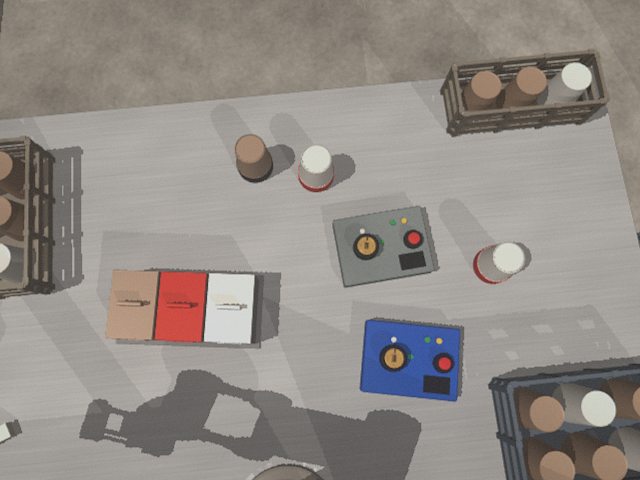

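View pics/side0.png

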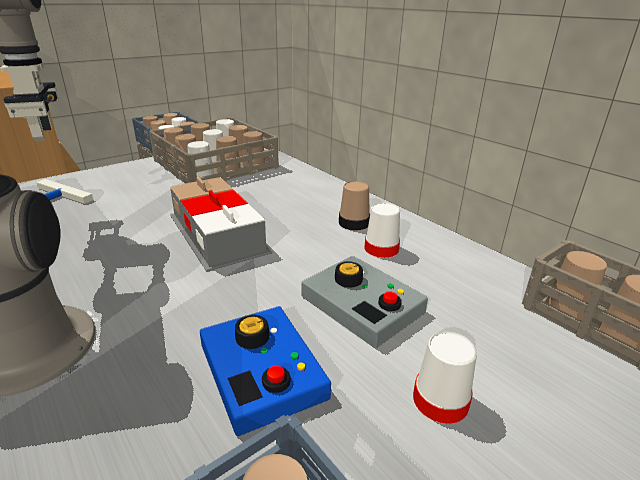

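The top view shows the red lid in the middle of the row, around (181,306) with its tab near (182,303). The grey console is at about (385,246), with the switch near (367,246) and the stop button at (414,239). The blue look-alike is at (412,360). I'll enlarge the box row and the console.

Run:
```python
import cv2,numpy as np
im=cv2.imread("pics/top0.png")
a=cv2.resize(im[260:355,100:265],None,fx=4.8,fy=4.8,interpolation=cv2.INTER_CUBIC)[:,:]
cv2.imwrite("pics/a.png",a)
b=cv2.resize(im[200:290,325:445],None,fx=6.6,fy=6.6,interpolation=cv2.INTER_CUBIC)
cv2.imwrite("pics/b.png",b);print(a.shape,b.shape)
```

```text
(456, 792, 3) (594, 792, 3)
```

View pics/a.png

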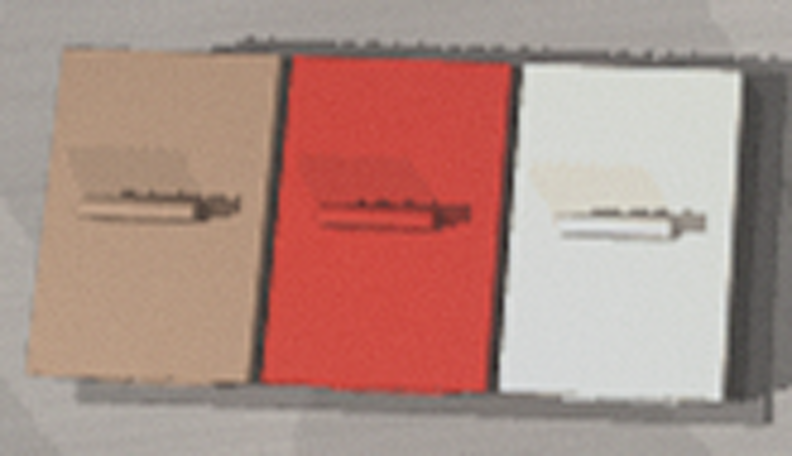

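View pics/b.png

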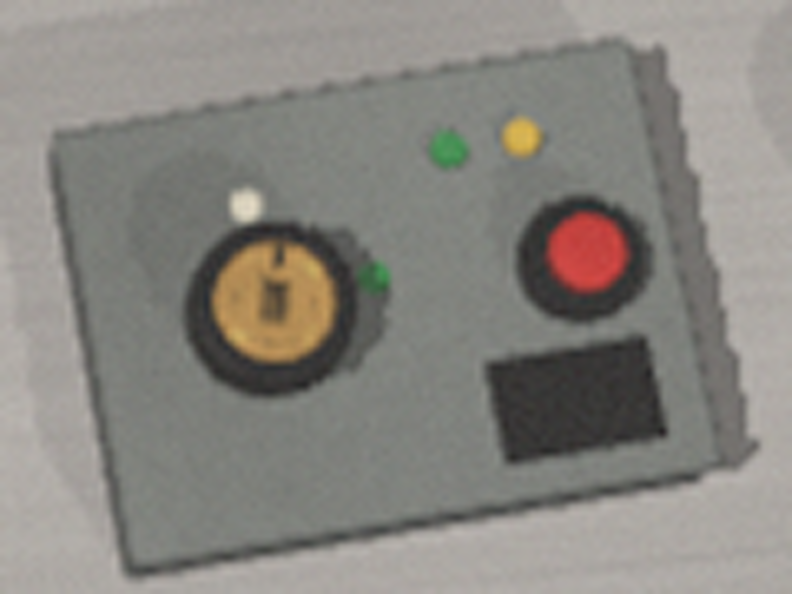

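```bash
cat > h.py <<'E'
import numpy as np, cv2
from plant import *
from scipy.spatial.transform import Rotation as R
def ray(n,uv,z):
    c=get_calibration(n); M=R.from_euler('xyz',c["attitude"]).as_matrix()
    d=M@np.linalg.solve(c["mtx"],[*uv,1]); p=c["position"]
    return p+d*(z-p[2])/d[2]
def pix(n,P):
    c=get_calibration(n); M=R.from_euler('xyz',c["attitude"]).as_matrix()
    q=c["mtx"]@(M.T@(np.array(P)-c["position"])); return q[:2]/q[2]
def go(x,y,z,yaw=None):
    "shift in tool units (25mm) at the present yaw, and twist in units of 5 deg"
    o=get_obs(); t=R.from_euler('xyz',o["tcp_rot"]); d=t.inv().apply(np.array([x,y,z])-o["tool_pos"])/25
    w=0 if yaw is None else -np.degrees((yaw-o["tcp_rot"][2]+np.pi)%(2*np.pi)-np.pi)/5
    print("t",round(o["time"],2),"pos",o["tool_pos"].round(1),"rot",o["tcp_rot"].round(3),"dp",d.round(3),"twist",round(w,2),"F",o["contact_force"].round(1),"w",round(o["grip_width"],1),"j6",o["joint_positions"][5].round(2))
E
python3 - <<'E'
from h import *
A=lambda c:((c[0]+.5)/4.8-.5+100,(c[1]+.5)/4.8-.5+260)
B=lambda c:((c[0]+.5)/6.6-.5+325,(c[1]+.5)/6.6-.5+200)
ps=[ray("top",A(c),89.5)[:2] for c in [(290,57),(515,65),(488,392),(260,383)]]
print(np.round(ps,1),"red lid centre",np.mean(ps,0).round(1))
ps2=[ray("top",A(c),89.5)[:2] for c in [(62,48),(742,70),(724,401),(28,376)]]
print(np.round(ps2,1),np.mean(ps2,0).round(1))
f,b=(ps2[2]+ps2[3])/2,(ps2[0]+ps2[1])/2; d=b-f;print("x dir",np.arctan2(d[1],d[0]),np.linalg.norm(d)); l=ps2[3]-ps2[2]; l2=ps2[0]-ps2[1]; print("from y",np.arctan2(-l[0],l[1]),np.arctan2(-l2[0],l2[1]),np.linalg.norm(l))
print("tab top",[ray("top",A(c),111.5)[:2].round(1) for c in [(320,208),(435,210),(437,230),(322,230)]])
q=[ray("top",B(c),40)[:2] for c in [(55,133),(625,40),(716,468),(130,575)]]
C=np.mean(q,0); x=(q[0]+q[1]-q[2]-q[3])/2; yy=(q[0]+q[3]-q[1]-q[2])/2
print("console",np.round(q,1),C.round(1),np.linalg.norm(x),np.linalg.norm(yy),np.arctan2(x[1],x[0]),np.arctan2(-yy[0],yy[1]))
a=(np.arctan2(x[1],x[0])+np.arctan2(-yy[0],yy[1]))/2
print("keyhole via console",C+40*np.array([-np.sin(a),np.cos(a)]))
k=ray("top",B((274,300)),68);p=ray("top",B((280,252)),68);w=ray("top",B((246,206)),40);g=ray("top",B((376,277)),40)
print("keyhole",k.round(1),"ptr ang",np.arctan2(*(p-k)[1::-1]),"white",np.arctan2(*(w-k)[1::-1]),"green",np.arctan2(*(g-k)[1::-1]))
print("stop",ray("top",B((587,252)),62))
E
```

```text
[[524.1 212. ]
 [510.8 115.3]
 [373.2 134.6]
 [386.5 229.9]] red lid centre [448.7 172.9]
[[537.9 310.1]
 [498.8  17.8]
 [359.6  36. ]
 [399.2 327.2]] [448.9 172.8]
x dir -0.1262597482371095 140.07202929752168
from y -0.13504390491195017 -0.1327285312126987 293.82747193805994
tab top [array([455. , 195.6]), array([449.3, 147.7]), array([440.9, 147.3]), array([445.7, 195.1])]
console [[ 610.7 -160.1]
 [ 623.7 -355.2]
 [ 475.9 -364.4]
 [ 460.  -168.5]] [ 542.6 -262. ] 149.53104896207813 196.02152038734656 0.05877452627958554 0.0735084928210529
keyhole via console [ 539.92283717 -222.13651436]
keyhole [ 541.1 -223.    68. ] ptr ang -0.2420353530499297 white 0.05320072927919504 green -1.3197967454861235
stop [ 547.87896092 -327.44584426   62.        ]
```

Red box: centre (449,173), yaw −0.132. The tab's front face is 5 mm in front of centre. Keyhole: about (541,−223), with the slot at about −0.24 rad. Next I'll work out the approach.

```bash
cat >> h.py <<'E'
def plan(pts,dec=2):
    "pts: list of (x,y,z,yaw,rows); prints dp/twist rows, as pose commanded from present"
    o=get_obs(); p=o["tool_pos"].copy(); yw=o["tcp_rot"][2]; out=[]
    for x,y,z,yaw,n in pts:
        for i in range(n):
            k=n-i; d=(np.array([x,y,z])-p)/k; dy=((yaw-yw+np.pi)%(2*np.pi)-np.pi)/k
            T=R.from_euler('xyz',[np.pi,0,yw])
            s=np.round(T.inv().apply(d)/25,dec); w=round(-np.degrees(dy)/5,dec)
            if max(abs(s).max(),abs(w))>1: print("OVER",s,w)
            p=p+T.apply(s*25); yw-=np.radians(5*w); out.append((s.tolist(),w))
    for i in range(0,len(out),5):
        q=out[i:i+5]; print("dp",[a for a,_ in q],"twist",[b for _,b in q])
C=np.array([448.8,172.8]); BY=-0.132
def box(x,y): return C+R.from_euler('z',BY).apply([x,y,0])[:2]
E
python3 - <<'E'
from h import *
a=box(-65,0);go(*a,97,1.439)
plan([(*a,150,1.439,17),(*a,97,1.439,3)])
E
```

```text
t 0.1 pos [166.3 497.6 226.1] rot [-3.14  -0.     2.819] dp [-12.283  -9.223   5.175] twist 15.81 F [0.5 0.3 0.2] w 91.7 j6 -0.15
dp [[-0.72, -0.54, 0.18], [-0.76, -0.48, 0.18], [-0.8, -0.42, 0.18], [-0.83, -0.35, 0.18], [-0.86, -0.28, 0.18]] twist [np.float64(0.93), np.float64(0.93), np.float64(0.93), np.float64(0.93), np.float64(0.93)]
dp [[-0.88, -0.21, 0.18], [-0.89, -0.14, 0.18], [-0.9, -0.07, 0.18], [-0.91, 0.0, 0.18], [-0.9, 0.08, 0.18]] twist [np.float64(0.93), np.float64(0.93), np.float64(0.93), np.float64(0.93), np.float64(0.93)]
dp [[-0.89, 0.15, 0.18], [-0.88, 0.22, 0.18], [-0.86, 0.29, 0.18], [-0.83, 0.36, 0.18], [-0.8, 0.43, 0.18]] twist [np.float64(0.93), np.float64(0.93), np.float64(0.93), np.float64(0.93), np.float64(0.93)]
dp [[-0.76, 0.49, 0.17], [-0.71, 0.55, 0.18], [-0.0, -0.0, 0.71], [-0.0, -0.0, 0.7], [-0.0, -0.0, 0.71]] twist [np.float64(0.93), np.float64(0.93), np.float64(0.0), np.float64(0.0), np.float64(0.0)]
```

arm_command([
  [-0.72,-0.54,0.18],
  [-0.76,-0.48,0.18],
  [-0.8,-0.42,0.18],
  [-0.83,-0.35,0.18],
  [-0.86,-0.28,0.18],
], gripper=[0,0,0,0,0], twist=[0.93,0.93,0.93,0.93,0.93])

```text
time: 0.72
tool_pos: [230.8, 404.4, 203.8]
tcp_rot: [-3.141, 0.0, 2.41]
contact_force: [-0.1, 0.9, 0.2]
grip_width: 46.4
finger_force: 0.0
```

arm_command([
  [-0.88,-0.21,0.18],
  [-0.89,-0.14,0.18],
  [-0.9,-0.07,0.18],
  [-0.91,0,0.18],
  [-0.9,0.08,0.18],
], gripper=[0,0,0,0,0], twist=[0.93,0.93,0.93,0.93,0.93])

```text
time: 1.35
tool_pos: [295.0, 311.4, 181.3]
tcp_rot: [-3.141, 0.0, 2.005]
contact_force: [-0.4, -0.2, -1.0]
grip_width: 0.7
finger_force: 0.0
```

arm_command([
  [-0.89,0.15,0.18],
  [-0.88,0.22,0.18],
  [-0.86,0.29,0.18],
  [-0.83,0.36,0.18],
  [-0.8,0.43,0.18],
], gripper=[0,0,0,0,0], twist=[0.93,0.93,0.93,0.93,0.93])

```text
time: 1.98
tool_pos: [359.1, 218.1, 158.9]
tcp_rot: [-3.141, 0.0, 1.599]
contact_force: [0.1, -0.4, -1.1]
grip_width: 0.4
finger_force: 0.0
```

arm_command([
  [-0.76,0.49,0.17],
  [-0.71,0.55,0.18],
  [0,0,0],
  [0,0,0.5],
  [0,0,0.5],
], gripper=[0,0,0,0,0], twist=[0.93,0.93,0,0,0])

```text
time: 2.6
tool_pos: [384.0, 182.3, 124.6]
tcp_rot: [-3.141, -0.0, 1.441]
contact_force: [0.9, 0.1, -0.7]
grip_width: 0.5
finger_force: 0.0
```

Run:
```python
from h import *
a=box(-65,0);go(*a,97,1.439)
b=box(100,0);plan([(*a,97,1.439,3),(*b,97,1.439,7)])
```

```text
t 2.6 pos [384.  182.3 124.6] rot [-3.141 -0.     1.441] dp [-0.034  0.019  1.102] twist 0.02 F [ 0.9  0.1 -0.7] w 0.5 j6 0.39
dp [[-0.01, 0.01, 0.37], [-0.01, 0.0, 0.37], [-0.01, 0.01, 0.36], [-0.0, 0.94, 0.0], [-0.0, 0.94, 0.0]] twist [np.float64(0.01), np.float64(0.0), np.float64(0.01), np.float64(-0.0), np.float64(-0.0)]
dp [[-0.0, 0.94, 0.0], [-0.0, 0.94, 0.0], [-0.0, 0.95, 0.0], [-0.0, 0.94, 0.0], [-0.0, 0.95, 0.0]] twist [np.float64(-0.0), np.float64(-0.0), np.float64(-0.0), np.float64(-0.0), np.float64(-0.0)]
```

arm_command([
  [-0.03,0.02,0.55],
  [0,0,0.55],
  [0,0.8,0],
  [0,0.5,0],
  [0,0.4,0],
], gripper=[0,0,0,0,0], twist=[0,0,0,0,0])

```text
time: 3.22
tool_pos: [427.4, 175.5, 97.6]
tcp_rot: [-3.141, 0.0, 1.44]
contact_force: [-0.5, -0.1, -0.2]
grip_width: 0.6
finger_force: 0.0
```

arm_command([
  [0,0.6,0],
  [0,0.8,0],
  [0,0.8,0],
  [0,0.8,0],
  [0,0.7,0],
], gripper=[0,0,0,0,0], twist=[0,0,0,0,0])

```text
time: 3.85
tool_pos: [519.3, 163.0, 97.7]
tcp_rot: [-3.14, 0.0, 1.439]
contact_force: [-1.9, 0.3, 1.2]
grip_width: 0.3
finger_force: 1.0
```

Run:
```python
from h import *
go(*box(101,0),97,1.439)
im=capture("top"); cv2.imwrite("pics/t1.png",cv2.resize(im[200:350,90:290,::-1],None,fx=4,fy=4,interpolation=cv2.INTER_CUBIC))
```

```text
t 3.85 pos [519.3 163.   97.7] rot [-3.14   0.     1.439] dp [0.015 1.192 0.025] twist 0.0 F [-1.9  0.3  1.2] w 0.3 j6 0.29
```

View pics/t1.png

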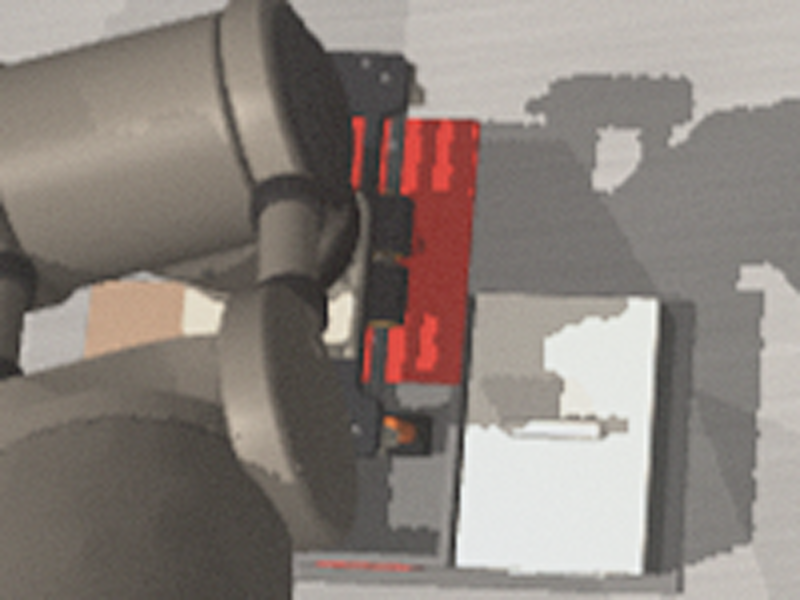

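The lid is about 95 mm open and the key shows at crop (400,430), close to the box centre. I'll keep pushing to the end stop in small steps.

arm_command([
  [0,0.7,0],
  [0,0.3,0],
  [0,0.12,0],
  [0,0.06,0],
  [0,0,0],
], gripper=[0,0,0,0,0], twist=[0,0,0,0,0])

```text
time: 4.53
tool_pos: [547.8, 159.4, 97.9]
tcp_rot: [-3.141, -0.0, 1.439]
contact_force: [-1.5, -0.6, -0.8]
grip_width: 0.3
finger_force: 0.6
```

arm_command([
  [0,0.06,0],
  [0,0.06,0],
  [0,0.06,0],
  [0,0.04,0],
  [0,0,0],
], gripper=[0,0,0,0,0], twist=[0,0,0,0,0])

```text
time: 5.15
tool_pos: [552.2, 158.9, 97.9]
tcp_rot: [-3.139, 0.0, 1.439]
contact_force: [-7.2, 0.5, 2.6]
grip_width: 0.6
finger_force: 3.3
```

arm_command([
  [0,0.05,0],
  [0,0.03,0],
  [0,0,0],
  [0,-0.4,-0.2],
  [0,-0.3,-1],
], gripper=[0,0,0,0,0], twist=[0,0,0,0,0])

```text
time: 5.78
tool_pos: [537.6, 160.7, 127.5]
tcp_rot: [-3.141, 0.0, 1.439]
contact_force: [0.6, 0.5, 0.6]
grip_width: 0.4
finger_force: 0.0
```

arm_command([
  [0,-0.5,-1],
  [-1,-0.5,-1],
  [-1,-0.5,-0.5],
  [-1,-0.5,0],
  [-1,-0.5,0],
], gripper=[45,45,45,45,45], twist=[0,0,0,0,0])

```text
time: 6.4
tool_pos: [463.4, 69.1, 191.4]
tcp_rot: [3.138, -0.0, 1.439]
contact_force: [-0.2, 0.6, -1.0]
grip_width: 43.3
finger_force: 0.0
```

arm_command([
  [-1,-0.5,0],
  [-1,0,0],
  [-1,0,0],
  [-1,0,0],
  [0,0,0],
], gripper=[45,45,45,45,45], twist=[0,0,0,0,0])

```text
time: 7.02
tool_pos: [438.1, -28.9, 191.1]
tcp_rot: [3.139, 0.0, 1.437]
contact_force: [0.6, 0.1, -0.5]
grip_width: 44.8
finger_force: 0.0
```

Run:
```python
from h import *
go(*box(0,0),97,1.439)
im=capture("top"); cv2.imwrite("pics/t2.png",im[:,:,::-1])
s=capture("side"); cv2.imwrite("pics/s2.png",s[:,:,::-1])
a=cv2.resize(im[220:370,95:275,::-1],None,fx=4,fy=4,interpolation=cv2.INTER_CUBIC)
cv2.imwrite("pics/t2c.png",a)
```

```text
t 7.03 pos [438.1 -28.9 191.1] rot [3.139 0.    1.437] dp [ 8.054 -0.664  3.759] twist -0.03 F [ 0.6  0.1 -0.5] w 44.8 j6 -0.11
```

View pics/t2c.png

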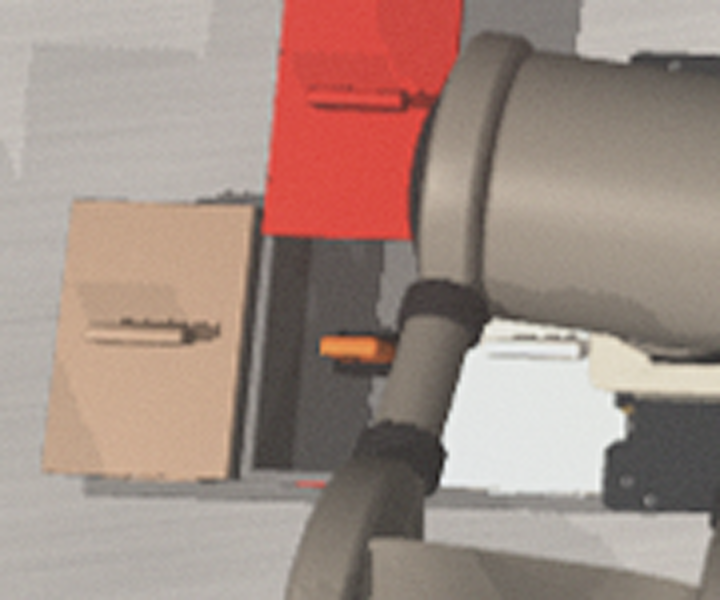

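The red lid is open (its front edge at crop (263–410, 237)) and the tan and white lids are shut. The orange bow spans crop x 321–398, y 335–362, partly hidden by the arm. I'll zoom in on it and overlay the model to locate it.

Run:
```python
from h import *
im=cv2.imread("pics/t2.png")
for c in [(263,235),(410,239)]:
    p=ray("top",((c[0]+.5)/4-.5+95,(c[1]+.5)/4-.5+220),89.5)[:2]; print("lid front edge box x",R.from_euler('z',-BY).apply([*(p-C),0]).round(1))
u0,v0,f=168,296,16
z=cv2.resize(im[v0:v0+28,u0:u0+36],None,fx=f,fy=f,interpolation=cv2.INTER_NEAREST)
for bx,by,zc in [(0,0,79),(0,0,35)]:
    q=[pix("top",[*box(bx+a,by+b),zc]) for a,b in [(-5,-15),(5,-15),(5,15),(-5,15)]]
    q=((np.array(q)-[u0,v0]+.5)*f).astype(int); cv2.polylines(z,[q],True,(0,255,0) if zc==79 else (255,255,0),1)
cv2.imwrite("pics/k.png",z)
```

```text
lid front edge box x [55.1 46.7  0. ]
lid front edge box x [ 55.4 -29.6   0. ]
```

View pics/k.png

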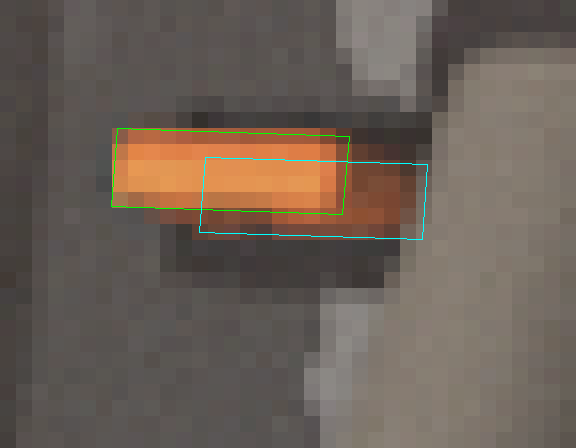

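The key stands at the box centre with yaw as expected, and the lid is at its stop (front edge at box x = 55). Next I grasp it.

Run:
```python
from h import *
a=box(0,0)
plan([(*a,185,1.439,9),(*a,110,1.439,4),(*a,44,1.439,5)])
```

```text
dp [[0.89, -0.07, 0.03], [0.89, -0.07, 0.03], [0.89, -0.07, 0.02], [0.89, -0.07, 0.03], [0.89, -0.07, 0.02]] twist [np.float64(-0.0), np.float64(-0.0), np.float64(-0.0), np.float64(-0.0), np.float64(-0.0)]
dp [[0.89, -0.07, 0.03], [0.89, -0.07, 0.02], [0.89, -0.07, 0.03], [0.88, -0.07, 0.02], [0.0, 0.0, 0.75]] twist [np.float64(-0.0), np.float64(-0.0), np.float64(-0.0), np.float64(-0.01), np.float64(0.0)]
dp [[0.0, 0.0, 0.75], [0.0, 0.0, 0.75], [0.0, 0.0, 0.75], [0.0, 0.0, 0.53], [0.0, 0.0, 0.53]] twist [np.float64(0.0), np.float64(0.0), np.float64(0.0), np.float64(0.0), np.float64(0.0)]
dp [[0.0, 0.0, 0.53], [0.0, 0.0, 0.53], [0.0, 0.0, 0.52]] twist [np.float64(0.0), np.float64(0.0), np.float64(0.0)]
```

arm_command([
  [0.89,-0.07,0.03],
  [0.89,-0.07,0.03],
  [0.89,-0.07,0.02],
  [0.89,-0.07,0.03],
  [0.89,-0.07,0.02],
], gripper=[45,45,45,45,45], twist=[0,0,0,0,0])

```text
time: 7.75
tool_pos: [443.6, 85.5, 187.4]
tcp_rot: [3.141, -0.0, 1.44]
contact_force: [0.4, 0.0, -0.1]
grip_width: 45.2
finger_force: 0.0
```

arm_command([
  [0.89,-0.07,0.03],
  [0.89,-0.07,0.02],
  [0.89,-0.07,0.03],
  [0.88,-0.07,0.02],
  [0,0,0.75],
], gripper=[45,45,45,45,45], twist=[0,0,0,0,0])

```text
time: 8.38
tool_pos: [448.9, 175.3, 166.9]
tcp_rot: [3.138, -0.002, 1.442]
contact_force: [0.6, -0.2, -0.2]
grip_width: 45.0
finger_force: 0.0
```

arm_command([
  [0,0,0.75],
  [0,0,0.75],
  [0,0,0.5],
  [0,0,0.3],
  [0,0,0],
], gripper=[45,45,45,45,45], twist=[0,0,0,0,0])

```text
time: 9.0
tool_pos: [448.1, 172.8, 108.3]
tcp_rot: [-3.141, -0.0, 1.439]
contact_force: [-0.5, -0.6, 0.5]
grip_width: 44.9
finger_force: 0.0
```

Run:
```python
from h import *
go(*box(0,0),44,1.439)
```

```text
t 9.0 pos [448.1 172.8 108.3] rot [-3.141 -0.     1.439] dp [0.003 0.028 2.572] twist 0.0 F [-0.5 -0.6  0.5] w 44.9 j6 0.34
```

arm_command([
  [0,0.03,0.7],
  [0,0,0.7],
  [0,0,0.7],
  [0,0,0.47],
  [0,0,0],
], gripper=[45,45,45,45,45], twist=[0,0,0,0,0])

```text
time: 9.62
tool_pos: [448.8, 172.5, 44.0]
tcp_rot: [-3.141, 0.0, 1.439]
contact_force: [0.9, -0.2, 0.8]
grip_width: 44.9
finger_force: 0.0
```

arm_command([
  [0,0,0],
  [0,0,0],
  [0,0,0],
  [0,0,0],
  [0,0,0],
], gripper=[0,0,0,0,0], twist=[0,0,0,0,0])

```text
time: 10.25
tool_pos: [449.1, 172.6, 44.4]
tcp_rot: [3.141, -0.0, 1.439]
contact_force: [0.1, -0.6, 2.7]
grip_width: 10.3
finger_force: 30.0
```

The key is held: opening 10.3 mm, grip force 30 N. While the clock stands still, I'll refine the keyhole position from the early pictures.

Run:
```python
from h import *
K=np.array([541,-223.]); S=10; N=600; out=[]
for n,f in (("top","pics/top0.png"),("side","pics/side0.png")):
    im=cv2.imread(f)
    # rectify plane z=68: dst px (i,j): x = K0+(300-j)/S up, y=K1+(300-i)/S left
    src=[];dst=[]
    for i,j in [(0,0),(N,0),(N,N),(0,N)]:
        src.append(pix(n,[K[0]+(300-j)/S,K[1]+(300-i)/S,68])); dst.append([i,j])
    H=cv2.getPerspectiveTransform(np.float32(src),np.float32(dst))
    w=cv2.warpPerspective(im,H,(N,N),flags=cv2.INTER_LINEAR)
    hsv=cv2.cvtColor(w,cv2.COLOR_BGR2HSV); m=cv2.inRange(hsv,(10,80,90),(35,255,255))
    cs,_=cv2.findContours(m,cv2.RETR_EXTERNAL,cv2.CHAIN_APPROX_NONE); c=cv2.convexHull(max(cs,key=cv2.contourArea))
    M=cv2.moments(c); u,v=M['m10']/M['m00'],M['m01']/M['m00']
    print(n,"centre",(K[0]+(300-v)/S).round(2),(K[1]+(300-u)/S).round(2),"eq.diam",2*np.sqrt(M['m00']/np.pi)/S, cv2.fitEllipse(c))
    # dark slot / pointer inside disk
    g=cv2.cvtColor(w,cv2.COLOR_BGR2GRAY); yy,xx=np.mgrid[:N,:N]; r=np.hypot(xx-u,yy-v)
    bg=np.median(g[r<150]); wgt=np.clip(bg-20-g.astype(float),0,None)
    sl=wgt*(r<85); t=sl.sum(); cx,cy=(sl*xx).sum()/t,(sl*yy).sum()/t
    cxx=(sl*(xx-cx)**2).sum()/t; cyy=(sl*(yy-cy)**2).sum()/t; cxy=(sl*(xx-cx)*(yy-cy)).sum()/t
    # world: X=-(v), Y=-(u)
    print("  slot c",(K[0]+(300-cy)/S).round(2),(K[1]+(300-cx)/S).round(2),"ang",0.5*np.arctan2(2*cxy,cyy-cxx))
    pt=wgt*(r>95)*(r<165); t=pt.sum(); px,py=(pt*xx).sum()/t,(pt*yy).sum()/t; print("  ptr ang",np.arctan2(-(px-u),-(py-v)))
    out.append(w[100:500,100:500])
cv2.imwrite("pics/rect.png",np.hstack(out))
```

```text
top centre 540.66 -223.15 eq.diam 41.30168333441941 ((301.59686279296875, 303.05950927734375), (411.44720458984375, 417.7490539550781), 41.26265335083008)
  slot c 541.33 -223.36 ang -0.15163755595583045
  ptr ang -0.21088062681669303
side centre 541.22 -224.16 eq.diam 42.269285417934235 ((311.9098205566406, 297.549560546875), (405.8978576660156, 447.5268249511719), 138.28836059570312)
  slot c 541.15 -223.64 ang -0.2788730187494481
  ptr ang -0.07936712487905333
```

View pics/rect.png

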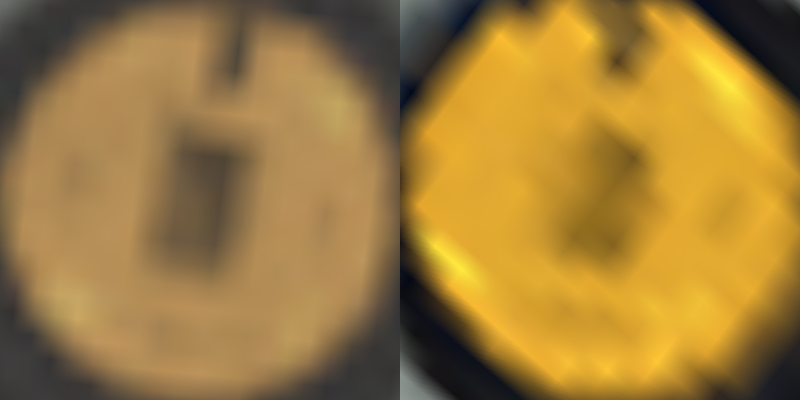

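Both views put the keyhole at about (541.1, −223.4), with the slot at about −0.2 rad. The rectified left image shows the slot running from (192,265) to (213,145) and the pointer at (236,45).

Run:
```python
from h import *
o=get_obs()
plan([(*o["tool_pos"][:2],137,1.439,4),(541.1,-223.4,150,2.94,18),(541.1,-223.4,114,2.94,3)])
```

```text
dp [[0.0, 0.0, -0.93], [0.0, 0.0, -0.92], [0.0, 0.0, -0.93], [0.0, 0.0, -0.92], [-0.85, 0.32, -0.03]] twist [np.float64(0.0), np.float64(0.0), np.float64(0.0), np.float64(0.0), np.float64(-0.96)]
dp [[-0.87, 0.25, -0.03], [-0.89, 0.17, -0.03], [-0.9, 0.1, -0.03], [-0.9, 0.02, -0.03], [-0.9, -0.05, -0.03]] twist [np.float64(-0.96), np.float64(-0.95), np.float64(-0.96), np.float64(-0.95), np.float64(-0.96)]
dp [[-0.89, -0.13, -0.03], [-0.88, -0.2, -0.03], [-0.86, -0.27, -0.03], [-0.84, -0.34, -0.03], [-0.8, -0.41, -0.03]] twist [np.float64(-0.95), np.float64(-0.96), np.float64(-0.95), np.float64(-0.96), np.float64(-0.95)]
dp [[-0.77, -0.48, -0.03], [-0.72, -0.54, -0.03], [-0.68, -0.6, -0.03], [-0.62, -0.65, -0.03], [-0.57, -0.7, -0.02]] twist [np.float64(-0.96), np.float64(-0.95), np.float64(-0.96), np.float64(-0.95), np.float64(-0.96)]
dp [[-0.51, -0.75, -0.03], [-0.44, -0.79, -0.02], [0.0, 0.0, 0.48], [0.0, 0.0, 0.48], [0.0, 0.0, 0.48]] twist [np.float64(-0.95), np.float64(-0.96), np.float64(0.0), np.float64(0.0), np.float64(0.0)]
```

arm_command([
  [0,0,-0.5],
  [0,0,-1],
  [0,0,-1],
  [0,0,-1],
  [0,0,-0.5],
], gripper=[0,0,0,0,0], twist=[0,0,0,0,0])

```text
time: 10.88
tool_pos: [449.5, 172.7, 146.1]
tcp_rot: [3.139, -0.001, 1.439]
contact_force: [0.2, -0.5, -0.6]
grip_width: 9.9
finger_force: 30.0
```

arm_command([
  [-0.85,0.32,-0.03],
  [-0.87,0.25,-0.03],
  [-0.89,0.17,-0.03],
  [-0.9,0.1,-0.03],
  [-0.9,0.02,-0.03],
], gripper=[0,0,0,0,0], twist=[-0.96,-0.96,-0.95,-0.96,-0.95])

```text
time: 11.5
tool_pos: [474.4, 61.6, 147.9]
tcp_rot: [-3.141, -0.0, 1.859]
contact_force: [0.1, -0.4, -0.6]
grip_width: 9.6
finger_force: 30.0
```

arm_command([
  [-0.9,-0.05,-0.03],
  [-0.89,-0.13,-0.03],
  [-0.88,-0.2,-0.03],
  [-0.86,-0.27,-0.03],
  [-0.84,-0.34,-0.03],
], gripper=[0,0,0,0,0], twist=[-0.96,-0.95,-0.96,-0.95,-0.96])

```text
time: 12.12
tool_pos: [500.0, -48.2, 151.6]
tcp_rot: [-3.141, -0.001, 2.276]
contact_force: [0.7, 0.2, 0.4]
grip_width: 9.9
finger_force: 30.0
```

arm_command([
  [-0.8,-0.41,-0.03],
  [-0.77,-0.48,-0.03],
  [-0.72,-0.54,-0.03],
  [-0.68,-0.6,-0.03],
  [-0.62,-0.65,-0.03],
], gripper=[0,0,0,0,0], twist=[-0.95,-0.96,-0.95,-0.96,-0.95])

```text
time: 12.75
tool_pos: [525.5, -158.0, 155.3]
tcp_rot: [3.141, -0.001, 2.692]
contact_force: [0.4, 0.4, -0.4]
grip_width: 9.5
finger_force: 30.0
```

arm_command([
  [-0.57,-0.7,-0.02],
  [-0.51,-0.75,0],
  [-0.44,-0.79,0.3],
  [0,0,0.5],
  [0,0,0],
], gripper=[0,0,0,0,0], twist=[-0.96,-0.95,-0.96,0,0])

```text
time: 13.38
tool_pos: [539.8, -222.4, 134.4]
tcp_rot: [3.14, -0.004, 2.939]
contact_force: [0.4, 0.7, -0.2]
grip_width: 9.3
finger_force: 30.0
```

Run:
```python
from h import *
go(541.1,-223.4,112,2.94)
```

```text
t 13.38 pos [ 539.8 -222.4  134.4] rot [ 3.14  -0.004  2.939] dp [-0.061 -0.032  0.894] twist -0.01 F [ 0.4  0.7 -0.2] w 9.3 j6 -1.89
```

arm_command([
  [-0.06,-0.03,0.4],
  [0,0,0.4],
  [0,0,0.1],
  [0,0,0],
  [0,0,0],
], gripper=[0,0,0,0,0], twist=[0,0,0,0,0])

```text
time: 14.0
tool_pos: [542.5, -224.6, 113.8]
tcp_rot: [-3.141, 0.001, 2.94]
contact_force: [-0.3, -0.3, 0.4]
grip_width: 9.7
finger_force: 30.0
```

Run:
```python
from h import *
go(541.1,-223.4,112,2.94)
o=get_obs(); P=o["tool_pos"]
im=capture("side")[:,:,::-1].copy(); t=capture("top")[:,:,::-1].copy()
cv2.imwrite("pics/s3.png",im); cv2.imwrite("pics/t3.png",t)
def dr(I,n,f,sz):
    u,v=pix(n,[541.1,-223.4,85]); u0,v0=int(u-sz[0]/2),int(v-sz[1]/2)
    z=cv2.resize(I[v0:v0+sz[1],u0:u0+sz[0]],None,fx=f,fy=f,interpolation=cv2.INTER_CUBIC)
    to=lambda Q:tuple(int(x) for x in ((pix(n,Q)-[u0,v0]+.5)*f))
    c,s=np.cos(2.94),np.sin(2.94)
    # thin model lines: bow outline and blade under TCP estimate
    for (hx,hy,z1,z2) in ((15,5,P[2]-9,P[2]+35),(6,3,P[2]-31,P[2]-9)):
        for zz in (z1,z2):
            q=[to([P[0]+a*hx*c-b*hy*s,P[1]+a*hx*s+b*hy*c,zz]) for a,b in ((1,1),(1,-1),(-1,-1),(-1,1))]
            cv2.polylines(z,[np.array(q)],True,(0,255,0),1)
    q=[to([541.1+20*np.cos(k),-223.4+20*np.sin(k),68]) for k in np.linspace(0,6.28,40)]
    cv2.polylines(z,[np.array(q)],True,(255,255,0),1)
    return z
cv2.imwrite("pics/hov.png",np.hstack([dr(im,"side",8,(62,70)),dr(t,"top",8,(36,70))]))
```

```text
t 14.0 pos [ 542.5 -224.6  113.8] rot [-3.141e+00  1.000e-03  2.940e+00] dp [0.064 0.034 0.07 ] twist 0.0 F [-0.3 -0.3  0.4] w 9.7 j6 -1.89
```

View pics/hov.png

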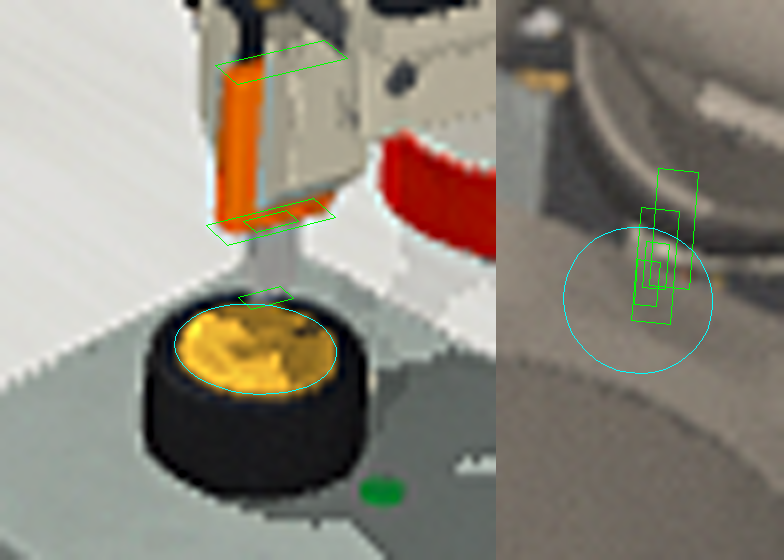

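The side view shows the blade hanging just above the brass. The cylinder outline matches my estimate (ellipse x 175–337), and the key sits slightly to the right of the model. I'll correct by about 2 mm and lower gently.

arm_command([
  [0.08,0.045,0],
  [0,0,0.3],
  [0,0,0.2],
  [0,0,0],
  [0,0,0],
], gripper=[0,0,0,0,0], twist=[0,0,0,0,0])

```text
time: 14.72
tool_pos: [540.6, -223.1, 100.9]
tcp_rot: [3.142, 0.0, 2.94]
contact_force: [-0.3, -0.4, -1.3]
grip_width: 9.7
finger_force: 30.0
```

arm_command([
  [0,0,0.06],
  [0,0,0.06],
  [0,0,0.06],
  [0,0,0.04],
  [0,0,0],
], gripper=[0,0,0,0,0], twist=[0,0,0,0,0])

```text
time: 15.35
tool_pos: [540.7, -223.0, 95.4]
tcp_rot: [3.142, 0.0, 2.94]
contact_force: [-0.4, -0.1, -0.4]
grip_width: 10.2
finger_force: 30.0
```

Run:
```python
from h import *
go(541.1,-223.4,77,2.94); print(get_obs()["moment"])
```

```text
t 15.35 pos [ 540.7 -223.    95.4] rot [3.142 0.    2.94 ] dp [-0.02  -0.011  0.736] twist 0.0 F [-0.4 -0.1 -0.4] w 10.2 j6 -1.89
[ 0.00576291 -0.08691147  0.00135817]
```

There's no contact force with the tip 3.6 mm below the brass face, so the blade is entering the slot. I'll continue down.

arm_command([
  [0,0,0.12],
  [0,0,0.12],
  [0,0,0.12],
  [0,0,0.1],
  [0,0,0],
], gripper=[0,0,0,0,0], twist=[0,0,0,0,0])

```text
time: 15.98
tool_pos: [540.7, -223.0, 83.7]
tcp_rot: [3.141, 0.0, 2.94]
contact_force: [2.0, -0.1, -1.5]
grip_width: 10.0
finger_force: 30.0
```

arm_command([
  [0,0,0.1],
  [0,0,0.08],
  [0,0,0.06],
  [0,0,0.03],
  [0,0,0],
], gripper=[0,0,0,0,0], twist=[0,0,0,0,0])

```text
time: 16.6
tool_pos: [540.7, -223.0, 77.4]
tcp_rot: [-3.142, 0.0, 2.94]
contact_force: [0.6, -0.8, 2.5]
grip_width: 9.8
finger_force: 30.0
```

Run:
```python
from h import *
go(540.7,-223.0,77,2.94); print(get_obs()["moment"])
```

```text
t 16.6 pos [ 540.7 -223.    77.4] rot [-3.142  0.     2.94 ] dp [0.001 0.001 0.017] twist 0.0 F [ 0.6 -0.8  2.5] w 9.8 j6 -1.89
[ 0.00555065 -0.24837982 -0.03631848]
```

arm_command([
  [0,0,0.03],
  [0,0,0.03],
  [0,0,0],
  [0,0,0],
  [0,0,0],
], gripper=[0,0,0,0,0], twist=[0,0,0,0,0])

```text
time: 17.23
tool_pos: [540.8, -223.1, 77.3]
tcp_rot: [-3.141, 0.001, 2.94]
contact_force: [-2.5, 1.5, 11.1]
grip_width: 9.6
finger_force: 30.0
```

The shoulder is on the brass: height holds at 77.3 while the force rises to 11 N. Now I turn clockwise.

arm_command([
  [0,0,-0.02],
  [0,0,0],
  [0,0,0],
  [0,0,0],
  [0,0,0],
], gripper=[0,0,0,0,0], twist=[0.5,0.8,0.8,0.8,0.8])

```text
time: 17.85
tool_pos: [540.9, -223.4, 77.4]
tcp_rot: [-3.141, 0.002, 2.615]
contact_force: [-1.1, -0.9, 8.8]
grip_width: 9.9
finger_force: 30.0
```

arm_command([
  [0,0,0],
  [0,0,0],
  [0,0,0],
  [0,0,0],
  [0,0,0],
], gripper=[0,0,0,0,0], twist=[0.8,0.8,0.8,0.8,0.8])

```text
time: 18.48
tool_pos: [540.8, -223.5, 77.3]
tcp_rot: [3.141, 0.002, 2.266]
contact_force: [-1.1, -0.5, 8.9]
grip_width: 9.9
finger_force: 30.0
```

Run:
```python
from h import *
go(540.7,-223.0,77,1.8); print(get_obs()["moment"])
```

```text
t 18.48 pos [ 540.8 -223.5   77.3] rot [3.141e+00 2.000e-03 2.266e+00] dp [0.02  0.009 0.014] twist 5.34 F [-1.1 -0.5  8.9] w 9.9 j6 -1.22
[-0.15406497  0.12615325  0.07664812]
```

arm_command([
  [0,0,0],
  [0,0,0],
  [0,0,0],
  [0,0,0],
  [0,0,0],
], gripper=[0,0,0,0,0], twist=[0.9,0.9,0.8,0.7,0.5])

```text
time: 19.1
tool_pos: [540.8, -223.6, 77.4]
tcp_rot: [3.141, 0.002, 1.935]
contact_force: [-2.1, -0.3, 8.6]
grip_width: 9.8
finger_force: 30.0
```

arm_command([
  [0,0,0],
  [0,0,0],
  [0,0,0],
  [0,0,0],
  [0,0,0],
], gripper=[0,0,0,0,0], twist=[0.4,0.4,0.3,0.2,0])

```text
time: 19.73
tool_pos: [540.7, -223.6, 77.4]
tcp_rot: [3.141, 0.002, 1.823]
contact_force: [-0.4, -0.6, 8.2]
grip_width: 9.7
finger_force: 30.0
```

Run:
```python
from h import *
go(540.7,-223.0,77,1.8); print(get_obs()["moment"])
```

```text
t 19.73 pos [ 540.7 -223.6   77.4] rot [3.141e+00 2.000e-03 1.823e+00] dp [0.026 0.005 0.015] twist 0.26 F [-0.4 -0.6  8.2] w 9.7 j6 -0.77
[-0.2686154   0.33044421 -0.02392644]
```

arm_command([
  [0,0,0],
  [0,0,0],
  [0,0,0],
  [0,0,0],
  [0,0,0],
], gripper=[0,0,0,0,0], twist=[0.3,0.3,0.3,0.2,0])

```text
time: 20.35
tool_pos: [540.7, -223.6, 77.4]
tcp_rot: [3.141, 0.001, 1.727]
contact_force: [-1.2, -1.0, 9.3]
grip_width: 9.7
finger_force: 30.0
```

Run:
```python
from h import *
go(540.7,-223.0,77,1.727); print(get_obs()["moment"])
```

```text
t 20.35 pos [ 540.7 -223.6   77.4] rot [3.141e+00 1.000e-03 1.727e+00] dp [0.025 0.004 0.014] twist 0.0 F [-1.2 -1.   9.3] w 9.7 j6 -0.68
[-0.24150644  0.30090728 -0.01442314]
```

arm_command([
  [0,0,0],
  [0,0,0],
  [0,0,0],
  [0,0,0],
  [0,0,0],
], gripper=[0,0,0,0,0], twist=[0.3,0.3,0.3,0.2,0])

```text
time: 20.98
tool_pos: [540.5, -223.7, 77.3]
tcp_rot: [3.141, 0.001, 1.631]
contact_force: [-2.3, -0.7, 9.1]
grip_width: 9.7
finger_force: 30.0
```

Run:
```python
from h import *
go(540.7,-223.0,77,1.631); o=get_obs();print(o["moment"],o["tau"][5])
s=capture("side")[:,:,::-1]; u,v=pix("side",[541,-223,80]); u,v=int(u),int(v)
cv2.imwrite("pics/s4.png",cv2.resize(s[v-35:v+35,u-40:u+40],None,fx=8,fy=8,interpolation=cv2.INTER_CUBIC))
```

```text
t 20.98 pos [ 540.5 -223.7   77.3] rot [3.141e+00 1.000e-03 1.631e+00] dp [0.027 0.009 0.014] twist 0.0 F [-2.3 -0.7  9.1] w 9.7 j6 -0.58
[-0.35801603  0.40985433  0.13099271] 0.19804762210696936
```

arm_command([
  [0,0,0],
  [0,0,0],
  [0,0,0],
  [0,0,0],
  [0,0,0],
], gripper=[0,0,0,0,0], twist=[0.2,0.2,0.2,0,0])

```text
time: 21.65
tool_pos: [540.5, -223.8, 77.4]
tcp_rot: [3.141, 0.002, 1.58]
contact_force: [-1.5, -0.9, 8.6]
grip_width: 9.8
finger_force: 30.0
```

Run:
```python
from h import *
go(540.7,-223.0,77,1.631); o=get_obs();print(o["moment"],o["tau"][5])
```

```text
t 21.65 pos [ 540.5 -223.8   77.4] rot [3.141e+00 2.000e-03 1.580e+00] dp [0.031 0.009 0.014] twist -0.59 F [-1.5 -0.9  8.6] w 9.8 j6 -0.53
[-0.4370365   0.40921832  0.23847712] 0.27711672708392143
```

The torque climbs steadily (0.02, 0.13, 0.24 N·m), well above friction, so the barrel is at its stop. I'll unload, release and retract upward.

arm_command([
  [0,0,-0.02],
  [0,0,0],
  [0,0,0],
  [0,0,0],
  [0,0,0],
], gripper=[0,0,30,30,30], twist=[-0.3,0,0,0,0])

```text
time: 22.28
tool_pos: [540.3, -222.7, 76.2]
tcp_rot: [-3.141, -0.001, 1.605]
contact_force: [-0.4, 0.2, 0.1]
grip_width: 29.3
finger_force: 0.0
```

arm_command([
  [0,0,-0.3],
  [0,0,-0.6],
  [0,0,-1],
  [0,0,-1],
  [0,0,-1],
], gripper=[30,30,30,30,30], twist=[0,0,0,0,0])

```text
time: 22.9
tool_pos: [540.7, -223.1, 176.4]
tcp_rot: [3.14, 0.001, 1.605]
contact_force: [0.6, 0.3, 0.2]
grip_width: 30.4
finger_force: 0.0
```

arm_command([
  [0.9,-0.9,-0.5],
  [0.9,-0.9,0],
  [0.9,-0.9,0],
  [0.9,-0.9,0],
  [0.9,0,0],
], gripper=[30,30,30,30,30], twist=[0,0,0,0,0])

```text
time: 23.52
tool_pos: [445.7, -113.0, 188.1]
tcp_rot: [3.14, 0.001, 1.604]
contact_force: [0.1, -0.5, 0.2]
grip_width: 30.3
finger_force: 0.0
```

arm_command([
  [0.9,0,0],
  [0.9,0,0],
  [0.9,0,0],
  [0.9,0,0],
  [0,0,0],
], gripper=[30,30,30,30,30], twist=[0,0,0,0,0])

```text
time: 24.15
tool_pos: [443.8, -22.8, 187.8]
tcp_rot: [3.14, 0.0, 1.607]
contact_force: [-0.1, -0.8, 0.3]
grip_width: 30.1
finger_force: 0.0
```

Run:
```python
from h import *
go(540.7,-223.0,77,1.631)
s=capture("side")[:,:,::-1]; t=capture("top")[:,:,::-1]
cv2.imwrite("pics/s5.png",s); cv2.imwrite("pics/t5.png",t)
def cr(I,n,f,w,h,P):
    u,v=pix(n,P); u,v=int(u),int(v); return cv2.resize(I[v-h//2:v+h//2,u-w//2:u+w//2],(w*f,h*f),interpolation=cv2.INTER_CUBIC)
a=cr(s,"side",6,66,60,[541,-223,75]); b=cr(t,"top",6,66,60,[541,-223,75])
c=cv2.resize(t[90:390,80:480],(396,297)); d=cv2.resize(s,(396,297))
cv2.imwrite("pics/fin.png",np.vstack([np.hstack([a,b])[:300],np.hstack([c,d])]))
```

```text
t 24.15 pos [443.8 -22.8 187.8] rot [3.14  0.    1.607] dp [-8.144  3.574  4.439] twist -0.27 F [-0.1 -0.8  0.3] w 30.1 j6 -0.26
```

View pics/fin.png

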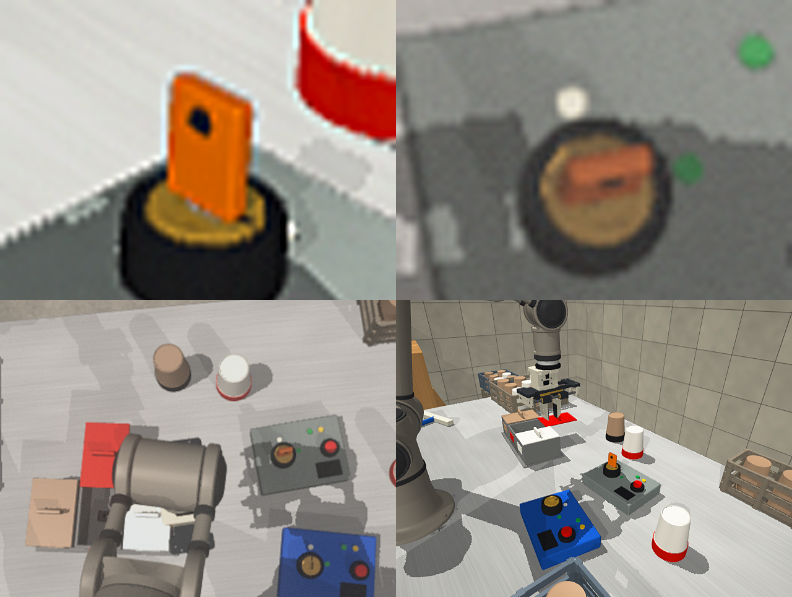

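The key stands in the switch with its bow pointing at the green dot; the robot is clear and the cups and other lids are untouched. A sliver of grey at crop (205,210) under the bow needs checking, so I'll fit the slab model to both pictures.

```bash
cat > fit.py <<'E'
from h import *
import sys
from scipy.optimize import minimize
def fit(sfx,tilt=True):
    F=4; D=[]
    for n,f in (("side",f"pics/s{sfx}.png"),("top",f"pics/t{sfx}.png")):
        im=cv2.imread(f); u,v=pix(n,[541,-223,90]).astype(int); u0,v0=u-24,v-24
        z=cv2.cvtColor(im[v0:v0+48,u0:u0+48],cv2.COLOR_BGR2HSV)
        h,s,val=[z[...,i].astype(float) for i in range(3)]
        m=((h<=14)&(s>(200 if n=="side" else 125))&(val>70)).astype(np.uint8)
        k,l,st,_=cv2.connectedComponentsWithStats(m); i=1+np.argmin([np.hypot(*( _[j]-24)) if st[j,4]>15 else 99 for j in range(1,k)])
        m=(l==i).astype(np.uint8); m=cv2.morphologyEx(m,cv2.MORPH_CLOSE,np.ones((3,3)))
        D.append((n,u0,v0,m.astype(float)))
    V=np.array([[a*15,b*5,c] for a in(1,-1) for b in(1,-1) for c in(0,44)])
    def cost(p,full=False):
        W=R.from_euler('zyx',[p[3],*(p[4:6] if len(p)>4 else (0,0))]).apply(V)+p[:3]; e=[]
        for i,(n,u0,v0,m) in enumerate(D):
            o=p[6+2*i:8+2*i] if len(p)>6 else (0,0)
            q=(np.array([pix(n,w) for w in W])-[u0,v0]+.5)*16
            c=np.zeros((48*16,48*16),np.uint8); cv2.fillConvexPoly(c,cv2.convexHull(q.astype(np.int32)),255)
            c=cv2.resize(c,(48,48),interpolation=cv2.INTER_AREA)/255.; e.append(np.abs(c-m).sum())
        return e if full else sum(e)
    best=None
    for y0 in (-1.0,-1.33,-1.6):
        x0=[541,-223.4,68,y0]+([0,0] if tilt else [])
        S=np.array([x0]+[np.array(x0)+np.eye(len(x0))[i]*([2,2,3,.25,.08,.08][i]) for i in range(len(x0))])
        r=minimize(cost,x0,method="Nelder-Mead",options=dict(initial_simplex=S,maxiter=500,xatol=.02,fatol=.05))
        if best is None or r.fun<best.fun: best=r
    print(sfx,"tilt",tilt,best.x.round(3),round(best.fun,1),"areas",[d[3].sum() for d in D],"home model",np.round(cost([541,-223.4,68,-1.334],True),1),"best",np.round(cost(best.x,True),1))
    for z in (66,68,70,72): print("z",z,min(np.round(cost([541+a,-223.4+b,z,best.x[3]]),1) for a in(-2,-1,0,1,2) for b in (-2,-1,0,1,2)))
fit("5",False); fit("5",True)
E
python3 fit.py
```

```text
Traceback (most recent call last):
  File "fit.py", line 31, in <module>
    fit("5",False); fit("5",True)
    ~~~^^^^^^^^^^^
  File "fit.py", line 27, in fit
    r=minimize(cost,x0,method="Nelder-Mead",options=dict(initial_simplex=S,maxiter=500,xatol=.02,fatol=.05))
  File "fit.py", line 19, in cost
    q=(np.array([pix(n,w) for w in W])-[u0,v0]+.5)*16
                 ~~~^^^^^
  File "h.py", line 9, in pix
    c=get_calibration(n); M=R.from_euler('xyz',c["attitude"]).as_matrix()
ValueError: time passes only in moves, steps and waits
```

```bash
sed -i 's/^def ray/import functools\nget_calibration=functools.cache(get_calibration)\ndef ray/' h.py; python3 fit.py
```

```text
5 tilt False [ 541.354 -223.544   67.276   -1.625] 73.9 areas [np.float64(267.0), np.float64(123.0)] home model [79.5 22.1] best [45.9 28. ]
z 66 76.6
z 68 75.1
z 70 77.6
z 72 82.5
5 tilt True [ 5.42682e+02 -2.23701e+02  6.80460e+01 -1.63100e+00 -4.20000e-02
 -1.60000e-02] 67.0 areas [np.float64(267.0), np.float64(123.0)] home model [79.5 22.1] best [40.3 26.7]
z 66 76.5
z 68 76.2
z 70 78.3
z 72 82.6
```

Run:
```python
from h import *
for n,f in (("side","pics/s5.png"),("top","pics/t5.png")):
    im=cv2.imread(f).astype(np.float32); g=im.sum(2)/3
    for lab,K in (("",(541.1,-223.4)),):
        row=[]
        for a in np.arange(-0.6,-2.2,-0.1):
            v=[]
            for r in (16.5,17.5,18.5):
                u=pix(n,[K[0]+r*np.cos(a),K[1]+r*np.sin(a),68]).astype(np.float32)
                v.append(cv2.remap(g,u[:1].reshape(1,1),u[1:].reshape(1,1),cv2.INTER_LINEAR)[0,0])
            row.append((round(float(a),1),int(np.mean(v))))
        print(n,row)
# bow direction in top view from its orange mask
t=cv2.imread("pics/t5.png"); u,v=pix("top",[541,-223,90]).astype(int)
z=cv2.cvtColor(t[v-24:v+24,u-24:u+24],cv2.COLOR_BGR2HSV); m=((z[...,0]<=12)&(z[...,1]>135)&(z[...,2]>70)).astype(np.uint8)
k,l,st,ce=cv2.connectedComponentsWithStats(m); i=min((j for j in range(1,k) if st[j,4]>15),key=lambda j:np.hypot(*(ce[j]-24)))
for y in range(48):
    r=''.join('#' if x else '.' for x in (l[y]==i)[8:40]);
    if '#' in r: print(y,r)
for yaw in(-1.3,-1.6): # expected top-face quad
    print(yaw,[ (pix("top",[541+a*15*np.cos(yaw)-b*5*np.sin(yaw),-223.4+a*15*np.sin(yaw)+b*5*np.cos(yaw),112])-[u-24+8,v-24]).round(1).tolist() for a,b in((1,1),(1,-1),(-1,-1),(-1,1))])
```

```text
side [(-0.6, 99), (-0.7, 103), (-0.8, 103), (-0.9, 99), (-1.0, 87), (-1.1, 74), (-1.2, 71), (-1.3, 77), (-1.4, 95), (-1.5, 106), (-1.6, 102), (-1.7, 107), (-1.8, 112), (-1.9, 114), (-2.0, 115), (-2.1, 110)]
top [(-0.6, 87), (-0.7, 90), (-0.8, 99), (-0.9, 106), (-1.0, 111), (-1.1, 114), (-1.2, 111), (-1.3, 98), (-1.4, 90), (-1.5, 92), (-1.6, 95), (-1.7, 96), (-1.8, 98), (-1.9, 101), (-2.0, 102), (-2.1, 106)]
20 .......................#........
21 ................########........
22 ...........#############........
23 ...........##############.......
24 ..........##############........
25 ...........#############........
26 ...........#####....###.........
27 ...........######..####.........
28 ...........#########............
29 ..........#####.................
-1.3 [[23.2, 17.9], [25.1, 22.4], [11.6, 27.6], [9.7, 23.1]]
-1.6 [[24.4, 19.9], [24.9, 24.6], [10.3, 25.6], [9.9, 20.9]]
```

Pointer, bow direction and height (shoulder at about 68 mm) all agree with the key home at the green dot stop, and the torque rise showed the stop was reached. I'm handing the job in.

```bash
python3 -c "
from plant import *
print(close_job())"
```

```text
the job is handed in; nothing more can be done
None
```

I handed the job in at about 24 s: the red lid is fully open, and the key is home in the grey console's switch, turned clockwise to the stop at the green dot and let go. The torque rise showed the stop was reached, but the pictures confirm the angle only to about 0.1 rad. The tan and white lids and the cups look untouched, the arm never went near the stop button, and no verdict came back.

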